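Screw the winged cap onto the clamped sample jar

TASK

Close the amber sample jar that stands in the clamp: take the white cap with the blue grip bar from the steel tray, set it level on the neck, turn it backward (counter-clockwise from above) until you feel it drop into the thread starts, then screw it forward (clockwise) fully home and let go. Work gently: do not press the jar down hard on its spring foot, do not make the jar spin in its clamp, and leave the beaker, flask and pot where they are.

Things in the scene. Friction and masses are not known exactly. Their poses are not given: they have to be found in the camera images.
- cap_grip (a point): Centre of the upright blue grip bar on the white cap, at the height to grip; x along the bar, z up along the cap's axis. The bar is 52 long (x), 16 thick (y: close the fingers along y), 40 high; this point is 26 mm above the white disc under the bar, 14 mm below the bar's top, 56 mm above the cap's lower rim. The cap weighs about 120 g; it starts level on the tray, rim down.
- cap_rim (a point): Centre of the cap's lower rim, on its axis; axes as cap_grip. The cap is a round skirt, 70 mm outer diameter, bore 64 mm, 30 mm high with its disc, open below. Four lugs at the rim, flush with it, point inward at +x, +y, -x, -y: each 7 wide, 5 high, reaching in to 25.5 mm from the axis.
- jar_mouth (a point): Centre of the top of the jar's neck, 151 mm above the bench; its axes say nothing of the thread. The neck is a smooth grey tube, 48 mm diameter, tapered to 42 mm over the top 4 mm, so the cap's lugs have 1.5 mm radial play on it. Cap_grip stands above this point: 54 mm with lugs on the ridges, 49 on the thread tops, 36.5 dropped in the gaps, 32.5 fully home.
- thread_top (a point): On the jar's axis, 7 mm below the mouth, at the height of the flat tops of four equal threads, 60 mm diameter over them, 90 degrees apart, their angle not given. Going counter-clockwise from above, each has: a flat top of 57 degrees; an open gap of 24 (the thread start); an orange ridge of 9, 5 mm higher than the tops. Lugs on the tops, turned clockwise, jam against the ridges.
- thread_end (a point): On the jar's axis, 23.5 mm below the mouth, at the height of the cap's rim when fully home. Lugs on the tops, turned counter-clockwise up to 80 degrees, meet the gaps: the cap falls 12.5 mm and the ridges stop it. (From on top of the ridges it first falls 5 mm to the tops.) Then clockwise about 60 degrees: a groove with 1.5 mm vertical play leads it down 4 mm (slope 5.5 mm per 57 degrees) to a hard stop.
- clamp: The fixed clamp stand: ivory foot plate 130 x 170 x 12 mm and two blue jaws with rubber pads, 73 mm out along its +-y and up to 73 mm high, which hold the amber jar (84 mm diameter, upright) on a round spring foot. Origin under the centre of the plate, straight below the mouth.
- jar (a joint): Turn of the jar in the clamp (rad, 0 at the start, counter-clockwise positive). Rubber friction holds it against 0.4 N m; a cap turned harder against a ridge or the stop makes the jar slip round. Turning the cap with a light downward push needs about 0.1 N m.
- foot (a joint): How far the spring foot under the jar is pressed down (m, 0 at rest): it gives from about 3 N of push on the neck, then 6 N per mm, and comes back up when let go; the jar with its mouth and thread sinks with it. Keep it well under 3 mm (about 21 N).
- tray: The fixed steel tray, 150 x 150 mm with a rim 14 mm high; the floor's top is 4 mm above the bench. Origin under its centre.
- beaker_mid (a point): Half-way up an empty glass beaker, 68 mm diameter, 85 mm high; to be left alone.
- flask_mid (a point): Half-way up a blue bottle with a white cap, 52 mm diameter, 92 mm high; to be left alone.
- pot_mid (a point): Half-way up a white lidded pot, 60 mm diameter, 55 mm high; to be left alone.
There are look-alikes about, which are no part of the job. Leave any red or turquoise look-alike of the part that bears cap_grip alone.

How it is judged:
On the way:
1. the cap has dropped into the thread starts: on the neck's axis within 4 mm, level, its grip point less than 38.5 mm above the mouth (horizontal distance between cap_grip and jar_mouth below 0.004 m and angle between cap_grip's own z axis and vertical below 0.06 rad and z of cap_grip in the frame of jar_mouth below 0.0385 m), for 0.1 s.
At the end, for the whole second after the job is handed in: The cap is screwed home on the jar: its grip point 29 to 33.8 mm above the jar's mouth (32.5 is fully home), within 4 mm of its axis, tilted less than 0.06 rad (horizontal distance between cap_grip and jar_mouth below 0.004 m and angle between cap_grip's own z axis and vertical below 0.06 rad and z of cap_grip in the frame of jar_mouth between 0.029 and 0.0338 m); the robot touches nothing.
It fails at once if the thread is forced: the jar is pressed more than 3 mm down on its spring foot (about 21 N) (value of joint foot above 0.003 m).
It fails at once if the jar is spun in its clamp by more than 0.1 rad (value of joint jar above 0.1 rad or value of joint jar below -0.1 rad).
It fails at once if the robot hits or grabs the jar or its clamp with more than 10 N (contact force between the arm and clamp above 10 N).
It fails at once if the beaker, the flask or the pot is shoved more than 20 mm or tipped (distance of any of beaker_mid, flask_mid, pot_mid from where it was at the start of the episode above 0.02 m or angle between any of beaker_mid, flask_mid, pot_mid's own z axis and vertical above 0.3 rad).
It also fails if it takes over 72 s, if anything falls off the work surface, if the arm or the gripper's body presses on something with over 40 N, if the wrist force passes 120 N, or if a joint passes its speed limit or range.

ROBOT

A 7-joint arm with a two-finger parallel gripper is mounted at the origin on the work surface. World frame = base frame: x ahead of the robot, y to its left, z up, the work surface at z = 0. Lengths are in m, angles in rad, forces in N, time in s.
With the tool pointing down it reaches from about 0.4 to 0.85 m from the base axis. Payload 4.5 kg.
Tool frame: the origin (TCP) lies on the mounting face of the last link; the fingertips stand 166 mm ahead of it and the grasp point (between the pads) lies 147 mm ahead of it; y points along the fingers, x is the direction in which the jaws open and shut, and the axes are right-handed (so a half turn about y gives the same grasp; the last joint's range is limited). The gripper opens to 88 mm and grips with 3 to 60 N. Pads are 18 mm wide; open, the fingers measure 123 mm over their backs; the gripper's body (75 mm by 187 mm) begins 45 mm behind the grasp point.
Start: joints at [-1.293, 0.689, -0.195, 1.565, 0.157, 0.902, -0.215], TCP at [0.151, 0.607, 0.405] pointing down, gripper open.
Joint ranges: [-3.01, 3.01], [-0.46, 2.08], [-1.47, 1.51], [0.13, 2.56], [-1, 4.14], [0.04, 2.09], [-2.66, 2.66]. Speed limits (rad/s): [2.57, 2.57, 3.14, 3.14, 3.14, 3.14, 3.14].

INTERFACE

Orientations are given as a unit quaternion [x, y, z, w].
In Python, from workcell import telemetry, camera, ticket gives the robot as it stands.
- The arm moves only by the tool apply_moves, never from a script. Its arguments are lists of equal length, an entry for each row: "offset": the shift along the tool's x, y, z in units of 800 mm (1.0 is 800 mm), a list of three; "turn": the turn, a rotation vector about the tool's x, y, z in units of pi/4 rad (1.0 is pi/4 rad), a list of three; "gripper": the opening, from -1 (shut) to 1 (fully open). In form: {"offset": [[dx, dy, dz], ...], "turn": [[ax, ay, az], ...], "gripper": [gripper, ...]}. A call has 1 to 10 rows; each row is the pose to reach, as a shift and turn from the pose commanded when the call began, along the tool's axes at that moment; what a row does not reach only later rows make up. A row lasts 1/10 s, in which the tool goes at most 50 mm and 8.59 degrees, less where a joint would pass 70% of its speed; a pose out of reach is approached as far as the arm can. A call with a number of a shift or a turn outside -1 to 1 is refused whole. A call with a gripper value outside its range is refused whole. The fingers move at their own pace and stop on an object; "grip_force" is the grip in N (left out, the last holds). Time passes only in rows, so rows that repeat a pose let the fingers close. It gives the time, the measured TCP pose, the force and the opening at its end, in the units of the state.
- telemetry.read_state(): the state, without advancing time (a new reading comes with each control period).
- camera(name): name is "scene" or "top" or "wrist"; returns a dict with "image" (384x512x3 uint8, red, green, blue), "K" (3x3 intrinsics, pixels), "T" (4x4, takes a point from camera to world coordinates). Camera axes: x right, y up, looking along -z (the intrinsics and any distortion apply to the point x, -y, -z); pixel columns grow to the right and rows downward; lengths in m; the calibration is good to about 2 mm. A picture is of the moment at which its call begins. There is no depth.
- ticket.sign_off(): hands the job in, once; it reports no verdict.
The state is a dict: "t": time; "qpos": joint angles; "dq": joint speeds; "tau": joint torques, N m; "ee_pos": TCP position; "eef_rot": TCP orientation; "force": force on the tool from outside, world axes, zero at the start; "moment": the same for the moment, N m; "gripper_width": finger opening in m.
Only numpy, scipy, OpenCV 4.12 (cv2) and the standard library are available. Lean on these libraries where they do the work, as an engineer would, in place of code of your own. Each camera call takes 0.05 s, during which the arm holds its last target. There are 200 camera calls.

## Working session

There is one attempt and no reset: what is moved stays moved. The work goes in short steps, Python scripts to look and compute and a tool call to move; the robot and the scene stay as the last step left them, time stands still between calls to the robot, and variables do not carry over. Pictures are saved under pics/ and viewed, about 8 in all and at most 12, crops included, and the job is handed in when it is done.

Besides the shell and the picture viewer there is one more tool, called after "Request:" in YAML: its name, and indented under it one key for each argument. apply_moves: Moves the arm, as the interface text tells. Its arguments: {"type":"object","properties":{"offset":{"type":"array"},"turn":{"type":"array"},"gripper":{"type":"array"},"grip_force":{"type":"number"}},"required":["offset","turn","gripper"]}

```bash
mkdir -p pics; cat > h.py <<'E'
import numpy as np, cv2
from scipy.spatial.transform import Rotation as R
from workcell import telemetry, camera, ticket
def shot(n,f):
    c=camera(n); cv2.imwrite(f'pics/{f}.png',c['image'][:,:,::-1]); np.savez(f'pics/{f}.npz',**{k:c[k] for k in('image','K','T')}); return c
def load(f): return dict(np.load(f'pics/{f}.npz'))
def ray(c,u,v):
    d=np.linalg.inv(c['K'])@[u,v,1]; d=c['T'][:3,:3]@[d[0],-d[1],-d[2]]; return c['T'][:3,3],d
def onz(c,u,v,z):
    o,d=ray(c,u,v); return o+d*(z-o[2])/d[2]
def proj(c,p):
    q=np.linalg.inv(c['T'])@[*p,1]; k=c['K']@[q[0],-q[1],-q[2]]; return k[:2]/k[2]
E
python3 - <<'E'
from h import *
s=telemetry.read_state(); print(s)
a=shot('scene','s0');b=shot('top','t0');c=shot('wrist','w0')
for x in(a,b,c): print([k for k in x],x['K'].round(1).tolist(),x['T'].round(3).tolist())
cv2.imwrite('pics/m0.png',cv2.resize(np.hstack([a['image'],b['image']])[:,:,::-1],(800,300)))
E
```

```text
{'t': 0.0, 'qpos': array([-1.29317755,  0.68999254, -0.19451294,  1.56632217,  0.15730086,
        0.90250192, -0.21508555]), 'dq': array([ 0.0017872 ,  0.00127258,  0.00040896, -0.00040492, -0.00027188,
        0.00172264,  0.00021458]), 'tau': array([ 2.19726981e-04, -5.27559686e+01, -1.26671042e+00, -1.53431958e+01,
       -5.25825389e-02,  6.62187027e-03,  1.73684712e-04]), 'ee_pos': array([0.15083118, 0.60619576, 0.40391021]), 'eef_rot': array([ 0.55750683,  0.43503178, -0.43599187, -0.55663684]), 'force': array([ 0.84460219, -0.13569708, -0.35709405]), 'moment': array([-0.01527234,  0.00424794,  0.00842874]), 'gripper_width': 0.08825832875550157}
['image', 'K', 'T'] [[452.5, 0.0, 262.1], [0.0, 452.5, 190.5], [0.0, 0.0, 1.0]] [[0.539, -0.668, 0.513, 1.143], [0.842, 0.437, -0.315, -0.353], [-0.013, 0.602, 0.799, 0.976], [0.0, 0.0, 0.0, 1.0]]
['image', 'K', 'T'] [[391.8, 0.0, 258.2], [0.0, 391.8, 193.5], [0.0, 0.0, 1.0]] [[-0.013, 0.977, -0.211, 0.405], [-1.0, -0.013, 0.002, -0.005], [-0.001, 0.211, 0.977, 0.983], [0.0, 0.0, 0.0, 1.0]]
['image', 'K', 'T'] [[317.7, 0.0, 251.7], [0.0, 317.7, 194.9], [0.0, 0.0, 1.0]] [[0.242, -0.934, -0.262, 0.083], [0.97, 0.233, 0.068, 0.622], [-0.002, -0.271, 0.963, 0.383], [0.0, 0.0, 0.0, 1.0]]
```

View pics/t0.png

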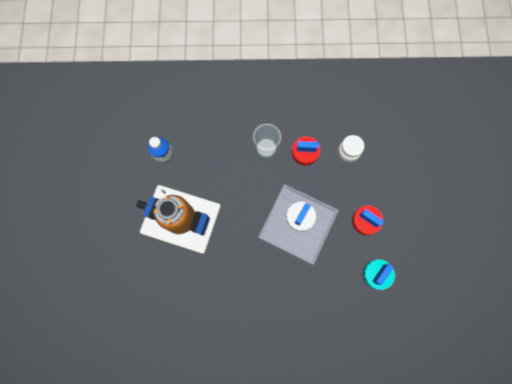

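View pics/s0.png

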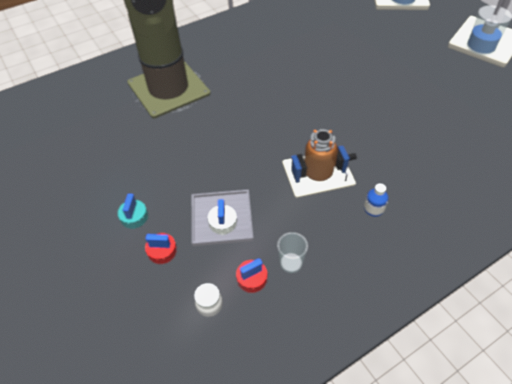

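The top view shows the white cap at about (302,215), the jar mouth at about (168,209), the beaker at (266,140), the flask at (160,148), the pot at (352,147), and red and turquoise decoys at (306,150), (369,220) and (380,274). The scene view agrees: cap at (222,215), jar at (321,140).

```bash
python3 - <<'E'
from h import *
t=load('t0');s=load('s0');w=load('w0')
def blob(c,roi,lo,hi):
    u0,u1,v0,v1=roi; im=c['image'][v0:v1,u0:u1]; hsv=cv2.cvtColor(im,cv2.COLOR_RGB2HSV)
    m=cv2.inRange(hsv,lo,hi); n,l,st,ce=cv2.connectedComponentsWithStats(m); i=1+st[1:,4].argmax()
    p=cv2.findNonZero((l==i).astype(np.uint8)).reshape(-1,2)+[u0,v0]; return p
for n,c,r in(('top',t,(275,330,190,245)),('scene',s,(200,245,195,238))):
    p=blob(c,r,(100,120,60),(130,255,255)); rc=cv2.minAreaRect(p.astype(np.float32)); print(n,'blue',len(p),rc, onz(c,*rc[0],.06).round(4))
    box=cv2.boxPoints(rc); print([onz(c,*b,.074)[:2].round(3).tolist() for b in box])
    p=blob(c,r,(0,0,185),(180,60,255)); (x,y),rad=cv2.minEnclosingCircle(p.astype(np.float32)); print(n,'white',len(p),x,y,rad,onz(c,x,y,.034).round(4))
for c,u,v in((t,168,209),(s,322,136)): print('mouth',onz(c,u,v,.151).round(4))
for n,c,uv,z in(('beaker',t,(266,140),.04),('flask',t,(160,148),.07),('pot',t,(352,147),.05),('red',t,(306,148),.04),('tray',t,(299,224),.01),('plate',t,(181,219),.012)): print(n,onz(c,*uv,z).round(3))
st=telemetry.read_state(); r=R.from_quat(st['eef_rot']).as_matrix(); print('tool axes',r.round(3).tolist())
T=np.eye(4);T[:3,:3]=r;T[:3,3]=st['ee_pos']; print('cam in tool',(np.linalg.inv(T)@w['T']).round(3).tolist())
# crops
a=cv2.resize(t['image'][150:260,120:340],None,fx=3.5,fy=3.5,interpolation=cv2.INTER_CUBIC)
cv2.imwrite('pics/c0.png',a[:,:,::-1])
E
```

```text
top blue 118 ((302.3726806640625, 213.42926025390625), (5.342071533203125, 21.95105743408203), 29.05460548400879) [ 0.5541 -0.1109  0.06  ]
[[0.532, -0.091], [0.578, -0.117], [0.571, -0.128], [0.526, -0.101]]
top white 2112 297.58917236328125 219.3448944091797 32.77152633666992 [ 0.5438 -0.1017  0.034 ]
scene blue 120 ((220.5, 211.0), (22.0, 5.0), 90.0) [ 0.5529 -0.1106  0.06  ]
[[0.53, -0.103], [0.537, -0.093], [0.593, -0.125], [0.586, -0.135]]
scene white 1535 222.0 216.0 30.413911819458008 [ 0.5514 -0.108   0.034 ]
mouth [0.5527 0.1887 0.151 ]
mouth [0.5524 0.1904 0.151 ]
beaker [ 0.747 -0.028  0.04 ]
flask [0.719 0.233 0.07 ]
pot [ 0.722 -0.242  0.05 ]
red [ 0.724 -0.128  0.04 ]
tray [ 0.536 -0.107  0.01 ]
plate [0.552 0.188 0.012]
tool axes [[0.241, -0.0, -0.97], [0.97, -0.001, 0.241], [-0.001, -1.0, -0.0]]
cam in tool [[1.0, 0.001, 0.001, -0.001], [0.001, 0.271, -0.963, 0.021], [-0.001, 0.963, 0.271, 0.07], [0.0, 0.0, 0.0, 1.0]]
```

View pics/c0.png

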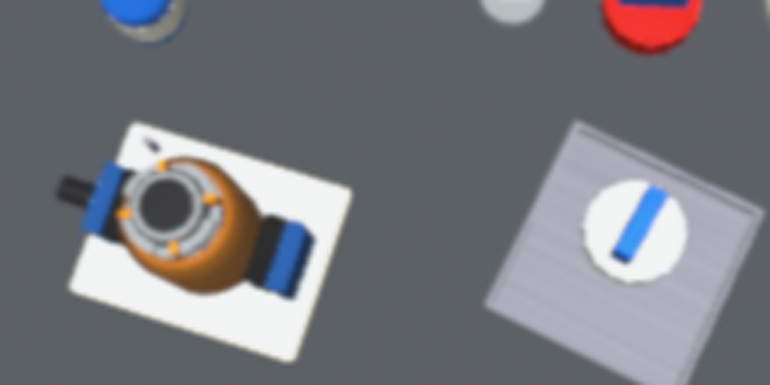

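The crop agrees: cap upright on the tray, jar mouth with four orange ridges. I'll move above the cap for a wrist look.

Request:
apply_moves:
  offset:
    - [-0.07, 0, -0.066]
    - [-0.14, 0, -0.132]
    - [-0.21, 0, -0.197]
    - [-0.28, 0, -0.263]
    - [-0.34, 0, -0.32]
    - [-0.41, 0, -0.385]
    - [-0.47, 0, -0.442]
    - [-0.53, 0, -0.498]
    - [-0.58, 0, -0.545]
    - [-0.63, 0, -0.592]
  turn:
    - [0, 0.03, 0]
    - [0, 0.06, 0]
    - [0, 0.1, 0]
    - [0, 0.13, 0]
    - [0, 0.16, 0]
    - [0, 0.2, 0]
    - [0, 0.24, 0]
    - [0, 0.28, 0]
    - [0, 0.31, 0]
    - [0, 0.333, 0]
  gripper: [1, 1, 1, 1, 1, 1, 1, 1, 1, 1]

```text
t: 1.15
ee_pos: [0.3958, 0.1685, 0.4048]
eef_rot: [-0.609, -0.359, 0.359, 0.609]
force: [0.6, 0.2, 0.2]
gripper_width: 0.088
```

```bash
cat >> h.py <<'E'
def st():
    s=telemetry.read_state(); r=R.from_quat(s['eef_rot']).as_matrix()
    print('t',round(s['t'],2),'q',s['qpos'].round(2),'p',s['ee_pos'].round(4),'jawang',np.degrees(np.arctan2(r[1,0],r[0,0])).round(2),'tooly',r[:,1].round(4),'F',s['force'].round(2),'M',s['moment'].round(3),'w',round(s['gripper_width'],4)); return s,r
def go(p,jaw):
    """offset/turn units to bring TCP to p with jaw angle (deg), tool down, from the measured pose"""
    s,r=st(); a=np.radians(jaw); g=np.array([[np.cos(a),0,-np.sin(a)],[np.sin(a),0,np.cos(a)],[0,-1,0]])
    print('offset',(r.T@(np.array(p)-s['ee_pos'])/.8).round(4),'turn',(R.from_matrix(r.T@g).as_rotvec()/(np.pi/4)).round(4))
E
python3 -c "
from h import *
go([.553,-.11,.30],61)"
```

```text
t 1.15 q [-0.38  0.45 -0.19  2.12  0.15  0.58  0.39] p [0.3958 0.1685 0.4048] jawang 61.02 tooly [ 2.e-04  2.e-04 -1.e+00] F [0.6  0.21 0.2 ] M [-0.057 -0.093  0.004] w 0.088
offset [-0.2093  0.1309 -0.3405] turn [0.0001 0.0004 0.0004]
```

Request:
apply_moves:
  offset:
    - [0, 0, 0]
    - [0, 0, 0]
  turn:
    - [0, 0, 0]
    - [0, 0, 0]
  gripper: [1, 1]

```text
t: 1.35
ee_pos: [0.3956, 0.1693, 0.4046]
eef_rot: [-0.61, -0.358, 0.358, 0.61]
force: [0.3, 0.3, 0.3]
gripper_width: 0.0881
```

```bash
python3 -c "
from h import *
go([.553,-.11,.30],61)"
```

```text
t 1.35 q [-0.38  0.45 -0.19  2.12  0.15  0.58  0.39] p [0.3956 0.1693 0.4046] jawang 60.84 tooly [-1.e-04  1.e-04 -1.e+00] F [0.26 0.29 0.31] M [ 0.034  0.041 -0.007] w 0.0881
offset [-0.209   0.1308 -0.3419] turn [-0.0002 -0.0035  0.    ]
```

Request:
apply_moves:
  offset:
    - [-0.209, 0.131, -0.342]
    - [-0.209, 0.131, -0.342]
    - [-0.209, 0.131, -0.342]
    - [-0.209, 0.131, -0.342]
    - [-0.209, 0.131, -0.342]
    - [-0.209, 0.131, -0.342]
    - [-0.209, 0.131, -0.342]
    - [-0.209, 0.131, -0.342]
    - [-0.209, 0.131, -0.342]
    - [-0.209, 0.131, -0.342]
  turn:
    - [0, 0, 0]
    - [0, 0, 0]
    - [0, 0, 0]
    - [0, 0, 0]
    - [0, 0, 0]
    - [0, 0, 0]
    - [0, 0, 0]
    - [0, 0, 0]
    - [0, 0, 0]
    - [0, 0, 0]
  gripper: [1, 1, 1, 1, 1, 1, 1, 1, 1, 1]

```text
t: 2.35
ee_pos: [0.5536, -0.1053, 0.3001]
eef_rot: [-0.608, -0.361, 0.36, 0.609]
force: [-0.0, -0.6, -0.3]
gripper_width: 0.0884
```

```bash
python3 -c "
from h import *
st(); shot('wrist','w1')"
```

```text
t 2.35 q [ 0.23  0.76 -0.21  1.85  0.26  0.56  0.92] p [ 0.5536 -0.1053  0.3001] jawang 61.3 tooly [-2.e-04  2.e-03 -1.e+00] F [-0.01 -0.57 -0.34] M [-0.018  0.038 -0.039] w 0.0884
```

View pics/w1.png

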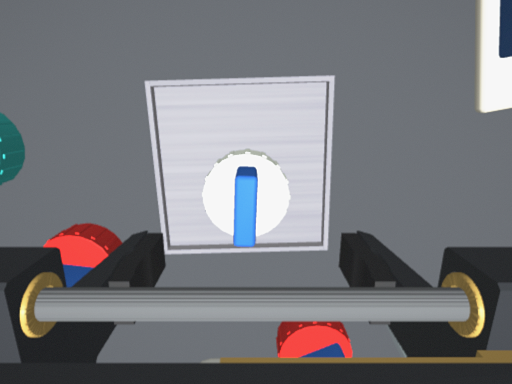

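The wrist view shows the white disc centred near (246,195) and the bar's bright top at about (235–257, 177–246), almost vertical in the image. Measuring the top face next.

```bash
python3 - <<'E'
from h import *
c=load('w1'); im=c['image']; hsv=cv2.cvtColor(im[150:260,190:300],cv2.COLOR_RGB2HSV)
for v in(0,150,200):
    m=cv2.inRange(hsv,(95,120,max(v,60)),(130,255,255)); p=cv2.findNonZero(m).reshape(-1,2).astype(np.float32)+[190,150]
    rc=cv2.minAreaRect(p.astype(np.float32)); b=np.array([onz(c,*q,.074) for q in cv2.boxPoints(rc)])[:,:2]
    P=np.array([onz(c,*q,.074)[:2] for q in p]); cc=P.mean(0); w,V=np.linalg.eigh(np.cov((P-cc).T)); L=V[:,1]*np.sign(V[0,1])
    print(v,len(p),rc,'c',b.mean(0).round(4),cc.round(4),'ang',np.degrees(np.arctan2(L[1],L[0])).round(2),'sides',np.linalg.norm(b[0]-b[1]).round(4),np.linalg.norm(b[1]-b[2]).round(4), 'pc',np.sqrt(12*w).round(4))
m=cv2.inRange(cv2.cvtColor(im,cv2.COLOR_RGB2HSV),(0,0,225),(180,25,255)); m[:145]=0;m[245:]=0;m[:,:195]=0;m[:,298:]=0
p=cv2.findNonZero(m).reshape(-1,2); P=np.array([onz(c,*q,.034)[:2] for q in p],np.float32); print('disc',cv2.minEnclosingCircle(P),len(p))
print(im[240,246],im[200,246],im[172,246])
E
```

```text
0 1677 ((245.05123901367188, 206.50131225585938), (21.505754470825195, 79.38417053222656), 1.468800663948059) c [ 0.5486 -0.1086] [ 0.5481 -0.1084] ang -30.97 sides 0.0565 0.0141 pc [0.0143 0.056 ]
150 1528 ((244.94873046875, 210.49868774414062), (21.505754470825195, 71.38679504394531), 1.468800663948059) c [ 0.5509 -0.11  ] [ 0.5502 -0.1097] ang -30.86 sides 0.0512 0.0142 pc [0.0145 0.0512]
200 1505 ((244.93624877929688, 210.98553466796875), (21.505754470825195, 70.36149597167969), 1.468800663948059) c [ 0.5512 -0.1101] [ 0.5505 -0.1098] ang -30.87 sides 0.0505 0.0142 pc [0.0145 0.0505]
disc ((0.5471554398536682, -0.11369432508945465), 0.040646832436323166) 4265
[ 80 169 247] [ 86 177 247] [ 39  78 142]
```

```bash
python3 -c "
from h import *
go([.551,-.110,.207],59.2)"
```

```text
t 2.4 q [ 0.23  0.76 -0.21  1.85  0.26  0.56  0.92] p [ 0.5536 -0.1055  0.3003] jawang 61.3 tooly [ 1.0e-04  1.6e-03 -1.0e+00] F [ 0.03 -0.3  -0.67] M [ 0.02  -0.015  0.019] w 0.0883
offset [-6.600e-03  1.166e-01  1.000e-04] turn [-0.0009  0.0466  0.0018]
```

Request:
apply_moves:
  offset:
    - [-0.0066, 0.03, 0]
    - [-0.0066, 0.06, 0]
    - [-0.0066, 0.06, 0]
    - [-0.0066, 0.06, 0]
  turn:
    - [0, 0.047, 0]
    - [0, 0.047, 0]
    - [0, 0.047, 0]
    - [0, 0.047, 0]
  gripper: [1, 1, 1, 1]

```text
t: 2.8
ee_pos: [0.5512, -0.1116, 0.2525]
eef_rot: [-0.615, -0.349, 0.348, 0.615]
force: [0.7, 0.8, -0.0]
gripper_width: 0.0879
```

```bash
python3 -c "
from h import *
go([.551,-.110,.207],59.2)"
```

```text
t 2.8 q [ 0.21  0.83 -0.16  1.87  0.28  0.46  0.88] p [ 0.5512 -0.1116  0.2525] jawang 59.07 tooly [-2.e-04  7.e-04 -1.e+00] F [ 0.68  0.77 -0.03] M [ 0.007 -0.073 -0.003] w 0.0879
offset [0.0016 0.0568 0.0012] turn [-0.0007 -0.003   0.0007]
```

Request:
apply_moves:
  offset:
    - [0.0016, 0.03, 0.001]
    - [0.0016, 0.0568, 0.001]
    - [0.0016, 0.0568, 0.001]
    - [0.0016, 0.0568, 0.001]
    - [0.0016, 0.0568, 0.001]
    - [0.0016, 0.0568, 0.001]
    - [0.0016, 0.0568, 0.001]
    - [0.0016, 0.0568, 0.001]
    - [0.0016, 0.0568, 0.001]
    - [0.0016, 0.0568, 0.001]
  turn:
    - [0, 0, 0]
    - [0, 0, 0]
    - [0, 0, 0]
    - [0, 0, 0]
    - [0, 0, 0]
    - [0, 0, 0]
    - [0, 0, 0]
    - [0, 0, 0]
    - [0, 0, 0]
    - [0, 0, 0]
  gripper: [1, 1, 1, -0.6, -0.6, -0.7, -0.7, -1, -1, -1]
  grip_force: 25

```text
t: 3.8
ee_pos: [0.5511, -0.1115, 0.2065]
eef_rot: [-0.616, -0.348, 0.348, 0.616]
force: [0.1, -0.9, -1.0]
gripper_width: 0.0344
```

```bash
python3 -c "
from h import *
st(); shot('wrist','w2')"
```

```text
t 3.8 q [ 0.2   0.91 -0.13  1.89  0.3   0.36  0.86] p [ 0.5511 -0.1115  0.2065] jawang 58.93 tooly [ 0.e+00  1.e-04 -1.e+00] F [ 0.14 -0.85 -0.95] M [-0.081  0.026  0.006] w 0.0344
```

Still closing; continue.

Request:
apply_moves:
  offset:
    - [0, 0, 0]
    - [0, 0, 0]
    - [0, 0, 0]
    - [0, 0, 0]
    - [0, 0, 0]
    - [0, 0, 0]
  turn:
    - [0, 0, 0]
    - [0, 0, 0]
    - [0, 0, 0]
    - [0, 0, 0]
    - [0, 0, 0]
    - [0, 0, 0]
  gripper: [-1, -1, -1, -1, -1, -1]

```text
t: 4.45
ee_pos: [0.5511, -0.1115, 0.2064]
eef_rot: [-0.616, -0.348, 0.348, 0.616]
force: [-0.1, -0.1, -0.8]
gripper_width: 0.0155
```

Request:
apply_moves:
  offset:
    - [0, -0.03, 0]
    - [0, -0.08, 0]
    - [0, -0.13, 0]
    - [0, -0.18, 0]
    - [0, -0.2, 0]
    - [0, -0.2, 0]
    - [0, -0.2, 0]
  turn:
    - [0, 0, 0]
    - [0, 0, 0]
    - [0, 0, 0]
    - [0, 0, 0]
    - [0, 0, 0]
    - [0, 0, 0]
    - [0, 0, 0]
  gripper: [-1, -1, -1, -1, -1, -1, -1]

```text
t: 5.15
ee_pos: [0.5505, -0.1117, 0.3658]
eef_rot: [-0.615, -0.347, 0.348, 0.616]
force: [-0.0, -0.6, -0.9]
gripper_width: 0.0155
```

```bash
python3 -c "
from h import *
st(); a=shot('wrist','w3');b=shot('scene','s3')
cv2.imwrite('pics/m3.png',np.hstack([a['image'][:,100:420],b['image'][60:,150:450][:,:].copy() if 0 else cv2.resize(b['image'][90:282,160:400],(480,384))])[:,:,::-1])"
```

```text
t 5.15 q [ 0.26  0.66 -0.23  1.8   0.22  0.71  0.93] p [ 0.5505 -0.1117  0.3658] jawang 58.92 tooly [-1.4e-03 -1.0e-04 -1.0e+00] F [-0.03 -0.64 -0.9 ] M [-0.037  0.062 -0.001] w 0.0155
```

View pics/m3.png

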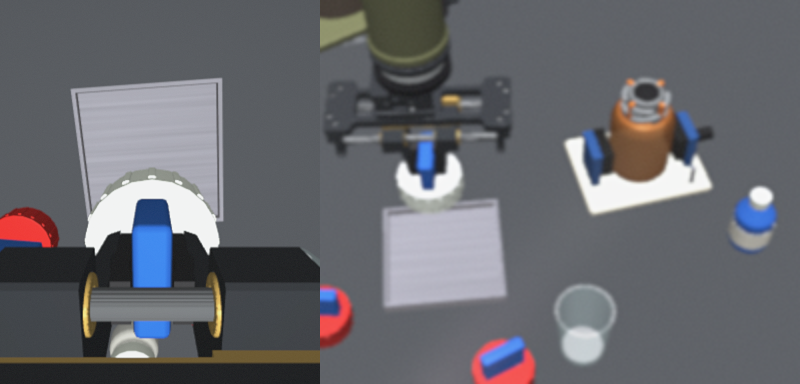

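The cap is held: gripper width 15.5 mm, and the wrist view shows the bar between the pads with the cap clear of the tray. Next I'll view the jar with the wrist camera.

```bash
python3 - <<'E'
from h import *
go([.67,.12,.385],59)
# bar along tool z, from w3
c=load('w3'); s=telemetry.read_state(); r=R.from_quat(s['eef_rot']).as_matrix(); p=s['ee_pos']
hsv=cv2.cvtColor(c['image'],cv2.COLOR_RGB2HSV); m=cv2.inRange(hsv,(95,120,200),(130,255,255)); m[:190]=0;m[345:]=0;m[:,:220]=0;m[:,290:]=0
q=cv2.findNonZero(m).reshape(-1,2); P=[]
for u,v in q:
    o,d=ray(c,u,v); o=r.T@(o-p); d=r.T@d; P.append((o+d*(.133-o[1])/d[1])[[0,2]])
P=np.array(P,np.float32); print(cv2.minAreaRect(P),P.min(0),P.max(0))
def ridges(n,roi,z=.149):
    c=load(n);u0,u1,v0,v1=roi;im=cv2.resize(c['image'][v0:v1,u0:u1],None,fx=1,fy=1);h=cv2.cvtColor(im,cv2.COLOR_RGB2HSV)
    m=cv2.inRange(h,(5,120,190),(25,255,255));k,l,stt,ce=cv2.connectedComponentsWithStats(m)
    for i in range(1,k): print(n,ce[i]+[u0,v0],stt[i,4],onz(c,*(ce[i]+[u0,v0]),z)[:2].round(4))
ridges('t0',(145,200,190,235)); ridges('s0',(300,345,125,160))
E
```

```text
t 5.25 q [ 0.26  0.66 -0.23  1.8   0.22  0.71  0.93] p [ 0.5504 -0.1116  0.3648] jawang 58.93 tooly [-3.4e-03  3.0e-04 -1.0e+00] F [ 0.51 -0.29 -0.57] M [-0.075  0.026  0.021] w 0.0155
offset [ 0.3251 -0.0256  0.0214] turn [-0.004  -0.0016 -0.0019]
((-0.0010351561941206455, -0.0004027262330055237), (0.04975311830639839, 0.014295925386250019), 89.93701934814453) [-0.00816395 -0.0252839 ] [0.00613197 0.02447988]
t0 [165.75 197.  ] 4 [0.5796 0.1951]
t0 [182.5 203.5] 6 [0.5648 0.1582]
t0 [179.28571429 206.42857143] 7 [0.5584 0.165 ]
t0 [155.  210.5] 6 [0.5502 0.2172]
t0 [174.75       221.21153846] 52 [0.5263 0.1738]
t0 [169.11111111 220.44444444] 9 [0.5281 0.1859]
s0 [314.5 130.5] 4 [0.5252 0.1875]
s0 [330.  130.5] 2 [0.5467 0.2202]
s0 [315.5 141.5] 4 [0.5571 0.1669]
s0 [330.5 142. ] 2 [0.5789 0.1969]
s0 [322.02380952 152.9047619 ] 42 [0.5962 0.1575]
```

Request:
apply_moves:
  offset:
    - [0.325, -0.026, 0.021]
    - [0.325, -0.026, 0.021]
    - [0.325, -0.026, 0.021]
    - [0.325, -0.026, 0.021]
    - [0.325, -0.026, 0.021]
    - [0.325, -0.026, 0.021]
    - [0.325, -0.026, 0.021]
    - [0.325, -0.026, 0.021]
    - [0.325, -0.026, 0.021]
  turn:
    - [0, 0, 0]
    - [0, 0, 0]
    - [0, 0, 0]
    - [0, 0, 0]
    - [0, 0, 0]
    - [0, 0, 0]
    - [0, 0, 0]
    - [0, 0, 0]
    - [0, 0, 0]
  gripper: [-1, -1, -1, -1, -1, -1, -1, -1, -1]

```text
t: 6.15
ee_pos: [0.6705, 0.1169, 0.3864]
eef_rot: [0.617, 0.346, -0.348, -0.616]
force: [-0.3, -0.2, -1.2]
gripper_width: 0.0156
```

```bash
python3 -c "
from h import *
st(); shot('wrist','w4')"
```

```text
t 6.15 q [-0.14  0.79 -0.2   1.4   0.17  0.98  0.64] p [0.6705 0.1169 0.3864] jawang 58.74 tooly [-0.0021 -0.0027 -1.    ] F [-0.26 -0.22 -1.23] M [-0.02  -0.012  0.024] w 0.0156
```

View pics/w4.png

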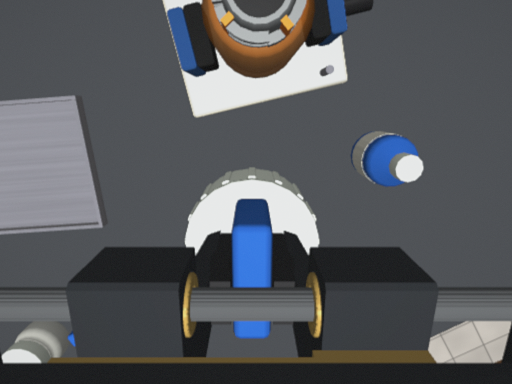

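Request:
apply_moves:
  offset:
    - [0, 0, 0.03]
    - [0, 0, 0.0625]
    - [0, 0, 0.0625]
    - [0, 0, 0.0625]
  turn:
    - [0, 0, 0]
    - [0, 0, 0]
    - [0, 0, 0]
    - [0, 0, 0]
  gripper: [-1, -1, -1, -1]

```text
t: 6.6
ee_pos: [0.6279, 0.1445, 0.3877]
eef_rot: [0.616, 0.348, -0.348, -0.615]
force: [0.5, 0.3, -1.4]
gripper_width: 0.016
```

```bash
python3 - <<'E'
from h import *
st(); c=shot('wrist','w5'); im=c['image']
h=cv2.cvtColor(im,cv2.COLOR_RGB2HSV); m=cv2.inRange(h,(14,140,190),(24,255,255)); k,l,S,ce=cv2.connectedComponentsWithStats(m[:150])
C=[]
for i in range(1,k):
    if S[i,4]>20: x=onz(c,*ce[i],.149)[:2]; C.append(x); print(ce[i].round(1),S[i,4],x.round(4))
C=np.array(C); g=C.mean(0); print(g, np.degrees(np.arctan2(*(C-g).T[::-1])).round(1), np.linalg.norm(C-g,axis=1).round(4))
cv2.imwrite('pics/c5.png',cv2.resize(im[:170,130:390],None,fx=3,fy=3)[:,:,::-1])
E
```

```text
t 6.6 q [-0.19  0.74 -0.2   1.52  0.17  0.9   0.58] p [0.6279 0.1445 0.3877] jawang 58.89 tooly [ 3.e-04 -8.e-04 -1.e+00] F [ 0.51  0.28 -1.44] M [-0.021 -0.009 -0.028] w 0.016
[227.6  42.5] 89 [0.5277 0.186 ]
[286.6  47.1] 85 [0.5491 0.2163]
[225.3 104.3] 77 [0.5583 0.1648]
[281.2 108.1] 77 [0.5795 0.1951]
[0.55363893 0.19053409] [-170.1  100.   -79.7   10. ] [0.0264 0.0262 0.0262 0.0262]
```

View pics/c5.png

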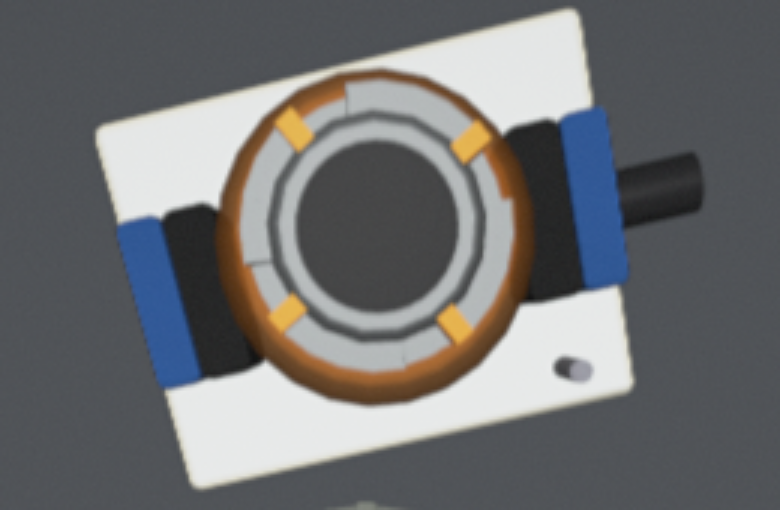

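The crop clearly shows four orange ridges at 10°+k·90°, each with its gap on the clockwise side, and the jar centre near (0.5536, 0.1905). All three views agree within 2 mm. A jaw angle of about 55° puts the lugs on the flat tops. Moving above the mouth.

```bash
python3 -c "
from h import *
go([.5535,.1915,.366],55)"
```

```text
t 6.65 q [-0.19  0.74 -0.2   1.52  0.17  0.9   0.58] p [0.6285 0.144  0.3876] jawang 58.82 tooly [ 0.001  -0.0011 -1.    ] F [ 0.67 -0.44 -0.73] M [ 0.025  0.014 -0.036] w 0.0154
offset [0.0023 0.0269 0.111 ] turn [ 0.0018  0.085  -0.0004]
```

Request:
apply_moves:
  offset:
    - [0.0023, 0, 0.05]
    - [0.0023, 0, 0.111]
    - [0.0023, 0, 0.111]
    - [0.0023, 0.02, 0.111]
    - [0.0023, 0.027, 0.111]
    - [0.0023, 0.027, 0.111]
    - [0.0023, 0.027, 0.111]
  turn:
    - [0, 0.085, 0]
    - [0, 0.085, 0]
    - [0, 0.085, 0]
    - [0, 0.085, 0]
    - [0, 0.085, 0]
    - [0, 0.085, 0]
    - [0, 0.085, 0]
  gripper: [-1, -1, -1, -1, -1, -1, -1]

```text
t: 7.35
ee_pos: [0.5536, 0.1924, 0.3658]
eef_rot: [0.627, 0.327, -0.327, -0.627]
force: [0.5, -1.4, -0.7]
gripper_width: 0.0158
```

```bash
python3 -c "
from h import *
go([.5535,.1915,.350],55)"
```

```text
t 7.35 q [-0.31  0.69 -0.17  1.73  0.16  0.74  0.39] p [0.5536 0.1924 0.3658] jawang 55.03 tooly [ 4.e-04 -1.e-04 -1.e+00] F [ 0.5  -1.39 -0.66] M [-0.007 -0.013 -0.021] w 0.0158
offset [-0.001   0.0197 -0.0005] turn [0.0005 0.0007 0.0002]
```

Request:
apply_moves:
  offset:
    - [0, 0.006, 0]
    - [0, 0.012, 0]
    - [0, 0.0175, 0]
    - [0, 0.0175, 0]
  turn:
    - [0, 0, 0]
    - [0, 0, 0]
    - [0, 0, 0]
    - [0, 0, 0]
  gripper: [-1, -1, -1, -1]

```text
t: 7.75
ee_pos: [0.5527, 0.1929, 0.3509]
eef_rot: [-0.627, -0.327, 0.328, 0.627]
force: [0.1, 0.0, -1.3]
gripper_width: 0.0158
```

```bash
python3 -c "
from h import *
st()"
```

```text
t 7.75 q [-0.32  0.71 -0.17  1.74  0.17  0.71  0.39] p [0.5527 0.1929 0.3509] jawang 55.11 tooly [-1.4e-03 -5.0e-04 -1.0e+00] F [ 0.06  0.03 -1.29] M [-0.064  0.024  0.008] w 0.0158
```

Request:
apply_moves:
  offset:
    - [0, 0.001, 0]
    - [0, 0.002, 0]
    - [0, 0.003, 0]
    - [0, 0.004, 0]
    - [0, 0.005, 0]
    - [0, 0.0055, 0]
  turn:
    - [0, 0, 0]
    - [0, 0, 0]
    - [0, 0, 0]
    - [0, 0, 0]
    - [0, 0, 0]
    - [0, 0, 0]
  gripper: [-1, -1, -1, -1, -1, -1]

```text
t: 8.35
ee_pos: [0.5529, 0.193, 0.3472]
eef_rot: [-0.627, -0.327, 0.327, 0.627]
force: [0.7, 0.4, 0.1]
gripper_width: 0.0159
```

```bash
python3 -c "
from h import *
st()"
```

```text
t 8.35 q [-0.32  0.71 -0.17  1.75  0.17  0.7   0.39] p [0.5529 0.193  0.3472] jawang 55.11 tooly [-0.  0. -1.] F [0.69 0.43 0.13] M [-0.019  0.004  0.025] w 0.0159
```

Request:
apply_moves:
  offset:
    - [0, 0.0006, 0]
    - [0, 0.0012, 0]
    - [0, 0.0012, 0]
  turn:
    - [0, 0, 0]
    - [0, 0, 0]
    - [0, 0, 0]
  gripper: [-1, -1, -1]

```text
t: 8.65
ee_pos: [0.553, 0.193, 0.3464]
eef_rot: [-0.627, -0.327, 0.327, 0.627]
force: [-0.5, 0.8, 0.3]
gripper_width: 0.0156
```

```bash
python3 -c "
from h import *
st()"
```

```text
t 8.65 q [-0.32  0.71 -0.17  1.75  0.17  0.7   0.39] p [0.553  0.193  0.3464] jawang 55.11 tooly [ 2.e-04  1.e-04 -1.e+00] F [-0.54  0.83  0.31] M [0.011 0.041 0.031] w 0.0156
```

Request:
apply_moves:
  offset:
    - [0, 0.0006, 0]
    - [0, 0.0012, 0]
    - [0, 0.0012, 0]
  turn:
    - [0, 0, 0]
    - [0, 0, 0]
    - [0, 0, 0]
  gripper: [-1, -1, -1]

```text
t: 8.95
ee_pos: [0.5531, 0.1931, 0.3459]
eef_rot: [0.627, 0.327, -0.327, -0.627]
force: [-0.2, -1.1, 5.4]
gripper_width: 0.0157
```

```bash
python3 -c "
from h import *
st()"
```

```text
t 8.95 q [-0.32  0.71 -0.17  1.75  0.17  0.7   0.39] p [0.5531 0.1931 0.3459] jawang 55.11 tooly [ 9.e-04  4.e-04 -1.e+00] F [-0.24 -1.09  5.36] M [-0.177  0.221 -0.015] w 0.0157
```

Request:
apply_moves:
  offset:
    - [0, 0, 0]
    - [0, 0, 0]
    - [0, 0, 0]
    - [0, 0, 0]
    - [0, 0, 0]
    - [0, 0, 0]
    - [0, 0, 0]
    - [0, 0, 0]
    - [0, 0, 0]
    - [0, 0, 0]
  turn:
    - [0, -0.05, 0]
    - [0, -0.1, 0]
    - [0, -0.15, 0]
    - [0, -0.2, 0]
    - [0, -0.25, 0]
    - [0, -0.3, 0]
    - [0, -0.35, 0]
    - [0, -0.4, 0]
    - [0, -0.44, 0]
    - [0, -0.44, 0]
  gripper: [-1, -1, -1, -1, -1, -1, -1, -1, -1, -1]

```text
t: 9.95
ee_pos: [0.5532, 0.1932, 0.3458]
eef_rot: [-0.561, -0.431, 0.43, 0.561]
force: [-0.8, -0.4, 4.7]
gripper_width: 0.0158
```

```bash
python3 -c "
from h import *
st()"
```

```text
t 9.95 q [-0.26  0.72 -0.27  1.74  0.27  0.71  0.64] p [0.5532 0.1932 0.3458] jawang 74.96 tooly [ 1.e-03  9.e-04 -1.e+00] F [-0.8  -0.43  4.73] M [ 0.034  0.131 -0.092] w 0.0158
```

Request:
apply_moves:
  offset:
    - [0, 0, 0]
    - [0, 0, 0]
    - [0, 0, 0]
    - [0, 0, 0]
    - [0, 0, 0]
    - [0, 0, 0]
  turn:
    - [0, -0.04, 0]
    - [0, -0.08, 0]
    - [0, -0.12, 0]
    - [0, -0.16, 0]
    - [0, -0.19, 0]
    - [0, -0.19, 0]
  gripper: [-1, -1, -1, -1, -1, -1]

```text
t: 10.55
ee_pos: [0.5527, 0.1926, 0.3446]
eef_rot: [-0.527, -0.47, 0.471, 0.528]
force: [0.4, -0.0, -0.9]
gripper_width: 0.0159
```

```bash
python3 -c "
from h import *
st()"
```

```text
t 10.55 q [-0.24  0.72 -0.31  1.74  0.31  0.72  0.75] p [0.5527 0.1926 0.3446] jawang 83.51 tooly [-1.3e-03 -7.0e-04 -1.0e+00] F [ 0.44 -0.   -0.91] M [0.018 0.055 0.004] w 0.0159
```

The force vanished at a jaw angle of 83.5°, as predicted for the gap. Lowering.

Request:
apply_moves:
  offset:
    - [0, 0.002, 0]
    - [0, 0.004, 0]
    - [0, 0.006, 0]
    - [0, 0.008, 0]
    - [0, 0.01, 0]
    - [0, 0.01, 0]
  turn:
    - [0, 0, 0]
    - [0, 0, 0]
    - [0, 0, 0]
    - [0, 0, 0]
    - [0, 0, 0]
    - [0, 0, 0]
  gripper: [-1, -1, -1, -1, -1, -1]

```text
t: 11.15
ee_pos: [0.5528, 0.193, 0.3371]
eef_rot: [-0.528, -0.471, 0.471, 0.528]
force: [-0.6, -0.2, -0.7]
gripper_width: 0.0163
```

```bash
python3 -c "
from h import *
st()"
```

```text
t 11.15 q [-0.24  0.73 -0.3   1.75  0.31  0.71  0.75] p [0.5528 0.193  0.3371] jawang 83.46 tooly [-5.e-04 -2.e-04 -1.e+00] F [-0.63 -0.24 -0.68] M [-0.023  0.023 -0.072] w 0.0163
```

Request:
apply_moves:
  offset:
    - [0, 0.001, 0]
    - [0, 0.002, 0]
    - [0, 0.003, 0]
    - [0, 0.0035, 0]
    - [0, 0.0035, 0]
  turn:
    - [0, 0, 0]
    - [0, 0, 0]
    - [0, 0, 0]
    - [0, 0, 0]
    - [0, 0, 0]
  gripper: [-1, -1, -1, -1, -1]

```text
t: 11.65
ee_pos: [0.5529, 0.193, 0.3345]
eef_rot: [-0.528, -0.471, 0.471, 0.528]
force: [-0.6, 0.1, -1.1]
gripper_width: 0.0157
```

```bash
python3 -c "
from h import *
st()"
```

```text
t 11.65 q [-0.24  0.74 -0.3   1.75  0.32  0.7   0.74] p [0.5529 0.193  0.3345] jawang 83.46 tooly [-0.  0. -1.] F [-0.58  0.09 -1.13] M [ 0.036  0.013 -0.06 ] w 0.0157
```

Request:
apply_moves:
  offset:
    - [0, 0.0006, 0]
    - [0, 0.0012, 0]
    - [0, 0.0012, 0]
  turn:
    - [0, 0, 0]
    - [0, 0, 0]
    - [0, 0, 0]
  gripper: [-1, -1, -1]

```text
t: 11.95
ee_pos: [0.553, 0.1931, 0.3339]
eef_rot: [0.528, 0.471, -0.47, -0.528]
force: [-0.6, -0.5, 0.7]
gripper_width: 0.0154
```

```bash
python3 -c "
from h import *
st()"
```

```text
t 11.95 q [-0.24  0.74 -0.3   1.75  0.32  0.7   0.74] p [0.553  0.1931 0.3339] jawang 83.46 tooly [ 5.e-04  2.e-04 -1.e+00] F [-0.62 -0.49  0.74] M [-0.037  0.099 -0.036] w 0.0154
```

Request:
apply_moves:
  offset:
    - [0, 0, 0]
    - [0, 0.0002, 0]
    - [0, 0.0003, 0]
    - [0, 0.0005, 0]
    - [0, 0.0006, 0]
    - [0, 0.0006, 0]
  turn:
    - [0, 0.05, 0]
    - [0, 0.1, 0]
    - [0, 0.15, 0]
    - [0, 0.2, 0]
    - [0, 0.22, 0]
    - [0, 0.22, 0]
  gripper: [-1, -1, -1, -1, -1, -1]

```text
t: 12.55
ee_pos: [0.5531, 0.1932, 0.3334]
eef_rot: [0.567, 0.424, -0.423, -0.566]
force: [0.2, -0.1, 4.4]
gripper_width: 0.0155
```

```bash
python3 -c "
from h import *
st()"
```

```text
t 12.55 q [-0.27  0.74 -0.25  1.75  0.27  0.69  0.62] p [0.5531 0.1932 0.3334] jawang 73.54 tooly [ 1.e-03  4.e-04 -1.e+00] F [ 0.16 -0.14  4.39] M [ 0.027 -0.102  0.089] w 0.0155
```

Request:
apply_moves:
  offset:
    - [0, 0, 0]
    - [0, 0.0001, 0]
    - [0, 0.0002, 0]
    - [0, 0.0004, 0]
    - [0, 0.0005, 0]
    - [0, 0.0005, 0]
  turn:
    - [0, 0.05, 0]
    - [0, 0.1, 0]
    - [0, 0.15, 0]
    - [0, 0.2, 0]
    - [0, 0.22, 0]
    - [0, 0.22, 0]
  gripper: [-1, -1, -1, -1, -1, -1]

```text
t: 13.15
ee_pos: [0.5532, 0.1934, 0.333]
eef_rot: [-0.601, -0.373, 0.372, 0.601]
force: [1.0, 1.3, 4.6]
gripper_width: 0.0156
```

```bash
python3 -c "
from h import *
st()"
```

```text
t 13.15 q [-0.3   0.73 -0.2   1.76  0.22  0.67  0.49] p [0.5532 0.1934 0.333 ] jawang 63.55 tooly [ 1.2e-03  8.0e-04 -1.0e+00] F [1.   1.3  4.61] M [ 0.097 -0.153  0.084] w 0.0156
```

Request:
apply_moves:
  offset:
    - [0, 0.0002, 0]
    - [0, 0.0004, 0]
    - [0, 0.0007, 0]
    - [0, 0.001, 0]
    - [0, 0.0011, 0]
    - [0, 0.0011, 0]
  turn:
    - [0, 0.05, 0]
    - [0, 0.1, 0]
    - [0, 0.15, 0]
    - [0, 0.2, 0]
    - [0, 0.22, 0]
    - [0, 0.22, 0]
  gripper: [-1, -1, -1, -1, -1, -1]

```text
t: 13.75
ee_pos: [0.5531, 0.1934, 0.3321]
eef_rot: [-0.631, -0.32, 0.319, 0.631]
force: [0.1, 0.5, 6.2]
gripper_width: 0.0156
```

```bash
python3 -c "
from h import *
st()"
```

```text
t 13.75 q [-0.33  0.73 -0.15  1.76  0.16  0.66  0.37] p [0.5531 0.1934 0.3321] jawang 53.65 tooly [ 1.e-03  9.e-04 -1.e+00] F [0.1  0.52 6.18] M [ 0.144 -0.137  0.045] w 0.0156
```

Tracking well (33.2 mm/°-consistent). Continuing with slightly less descent.

Request:
apply_moves:
  offset:
    - [0, 0.0001, 0]
    - [0, 0.0003, 0]
    - [0, 0.0006, 0]
    - [0, 0.0008, 0]
    - [0, 0.001, 0]
    - [0, 0.001, 0]
  turn:
    - [0, 0.05, 0]
    - [0, 0.1, 0]
    - [0, 0.15, 0]
    - [0, 0.2, 0]
    - [0, 0.22, 0]
    - [0, 0.22, 0]
  gripper: [-1, -1, -1, -1, -1, -1]

```text
t: 14.35
ee_pos: [0.5531, 0.1933, 0.3312]
eef_rot: [-0.656, -0.264, 0.263, 0.656]
force: [1.2, 0.7, 5.6]
gripper_width: 0.0157
```

```bash
python3 -c "
from h import *
st()"
```

```text
t 14.35 q [-0.36  0.73 -0.1   1.76  0.11  0.65  0.24] p [0.5531 0.1933 0.3312] jawang 43.78 tooly [ 8.e-04  5.e-04 -1.e+00] F [1.2  0.71 5.6 ] M [ 0.293 -0.252  0.039] w 0.0157
```

Request:
apply_moves:
  offset:
    - [0, 0.0001, 0]
    - [0, 0.0003, 0]
    - [0, 0.0006, 0]
    - [0, 0.0008, 0]
    - [0, 0.001, 0]
    - [0, 0.001, 0]
  turn:
    - [0, 0.05, 0]
    - [0, 0.1, 0]
    - [0, 0.15, 0]
    - [0, 0.2, 0]
    - [0, 0.22, 0]
    - [0, 0.22, 0]
  gripper: [-1, -1, -1, -1, -1, -1]

```text
t: 14.95
ee_pos: [0.5529, 0.1932, 0.3302]
eef_rot: [-0.676, -0.206, 0.206, 0.676]
force: [1.1, 2.2, 4.8]
gripper_width: 0.016
```

```bash
python3 -c "
from h import *
st()"
```

```text
t 14.95 q [-0.38  0.73 -0.05  1.76  0.06  0.65  0.12] p [0.5529 0.1932 0.3302] jawang 33.9 tooly [ 2.e-04  1.e-04 -1.e+00] F [1.06 2.23 4.8 ] M [ 0.297 -0.258  0.081] w 0.016
```

Request:
apply_moves:
  offset:
    - [0, 0.0002, 0]
    - [0, 0.0004, 0]
    - [0, 0.0005, 0]
    - [0, 0.0005, 0]
  turn:
    - [0, 0.03, 0]
    - [0, 0.06, 0]
    - [0, 0.1, 0]
    - [0, 0.1, 0]
  gripper: [-1, -1, -1, -1]

```text
t: 15.35
ee_pos: [0.5529, 0.193, 0.3298]
eef_rot: [0.684, 0.179, -0.179, -0.684]
force: [1.2, 2.2, 4.9]
gripper_width: 0.0158
```

```bash
python3 -c "
from h import *
st()"
```

```text
t 15.35 q [-0.4   0.73 -0.03  1.76  0.03  0.65  0.07] p [0.5529 0.193  0.3298] jawang 29.37 tooly [-1.e-04 -1.e-04 -1.e+00] F [1.16 2.24 4.86] M [ 0.247 -0.252  0.048] w 0.0158
```

Request:
apply_moves:
  offset:
    - [0, 0.0001, 0]
    - [0, 0.0002, 0]
    - [0, 0.0003, 0]
    - [0, 0.0003, 0]
  turn:
    - [0, 0.02, 0]
    - [0, 0.04, 0]
    - [0, 0.06, 0]
    - [0, 0.06, 0]
  gripper: [-1, -1, -1, -1]

```text
t: 15.75
ee_pos: [0.5529, 0.1931, 0.3296]
eef_rot: [0.688, 0.163, -0.163, -0.688]
force: [0.5, 1.0, 5.9]
gripper_width: 0.0159
```

```bash
python3 -c "
from h import *
st()"
```

```text
t 15.75 q [-0.4   0.73 -0.02  1.76  0.02  0.64  0.03] p [0.5529 0.1931 0.3296] jawang 26.7 tooly [-1.e-04 -0.e+00 -1.e+00] F [0.53 0.95 5.86] M [ 0.285 -0.176  0.097] w 0.0159
```

Request:
apply_moves:
  offset:
    - [0, 0.0001, 0]
    - [0, 0.0002, 0]
    - [0, 0.0002, 0]
  turn:
    - [0, 0.02, 0]
    - [0, 0.045, 0]
    - [0, 0.045, 0]
  gripper: [-1, -1, -1]

```text
t: 16.05
ee_pos: [0.5529, 0.1928, 0.3294]
eef_rot: [0.691, 0.151, -0.151, -0.691]
force: [0.8, 1.9, 5.2]
gripper_width: 0.0159
```

```bash
python3 -c "
from h import *
st()"
```

```text
t 16.05 q [-0.41  0.73 -0.01  1.77  0.01  0.64  0.01] p [0.5529 0.1928 0.3294] jawang 24.65 tooly [-3.e-04 -4.e-04 -1.e+00] F [0.76 1.85 5.19] M [ 0.182 -0.207  0.077] w 0.0159
```

Request:
apply_moves:
  offset:
    - [0, 0.0001, 0]
    - [0, 0.0002, 0]
    - [0, 0.0002, 0]
  turn:
    - [0, 0.02, 0]
    - [0, 0.045, 0]
    - [0, 0.045, 0]
  gripper: [-1, -1, -1]

```text
t: 16.35
ee_pos: [0.5529, 0.1926, 0.3292]
eef_rot: [0.694, 0.139, -0.139, -0.693]
force: [0.4, 0.6, 5.1]
gripper_width: 0.0156
```

```bash
python3 -c "
from h import *
st()"
```

```text
t 16.35 q [-0.42  0.73  0.    1.77 -0.    0.64 -0.02] p [0.5529 0.1926 0.3292] jawang 22.64 tooly [-2.e-04 -1.e-03 -1.e+00] F [0.41 0.64 5.08] M [ 0.07  -0.163  0.166] w 0.0156
```

Request:
apply_moves:
  offset:
    - [0, 0, 0]
    - [0, 0, 0]
    - [0, 0, 0]
  turn:
    - [0, 0.015, 0]
    - [0, 0.03, 0]
    - [0, 0.03, 0]
  gripper: [-1, -1, -1]

```text
t: 16.65
ee_pos: [0.5529, 0.1925, 0.3292]
eef_rot: [0.695, 0.131, -0.131, -0.694]
force: [1.4, -0.7, 4.9]
gripper_width: 0.0159
```

```bash
python3 -c "
from h import *
st()"
```

```text
t 16.65 q [-0.42  0.73  0.01  1.77 -0.01  0.64 -0.03] p [0.5529 0.1925 0.3292] jawang 21.35 tooly [-2.0e-04 -1.2e-03 -1.0e+00] F [ 1.44 -0.65  4.88] M [-0.047 -0.167  0.31 ] w 0.0159
```

Torque rose to 0.31 N·m with no further descent, so the cap is against the stop, below the 0.4 slip limit. Relieving a little, then letting go and raising.

Request:
apply_moves:
  offset:
    - [0, 0, 0]
    - [0, 0, 0]
    - [0, 0, 0]
    - [0, 0, 0]
    - [0, 0, 0]
    - [0, 0, 0]
    - [0, 0, 0]
    - [0, 0, 0]
  turn:
    - [0, -0.015, 0]
    - [0, -0.015, 0]
    - [0, -0.015, 0]
    - [0, -0.015, 0]
    - [0, -0.015, 0]
    - [0, -0.015, 0]
    - [0, -0.015, 0]
    - [0, -0.015, 0]
  gripper: [-1, 0, 0, 0, 0, 0, 0, 0]

```text
t: 17.45
ee_pos: [0.5529, 0.193, 0.3293]
eef_rot: [-0.694, -0.135, 0.135, 0.694]
force: [-0.4, 0.2, 0.5]
gripper_width: 0.0438
```

Request:
apply_moves:
  offset:
    - [0, -0.02, 0]
    - [0, -0.05, 0]
    - [0, -0.1, 0]
    - [0, -0.14, 0]
    - [0, -0.14, -0.05]
    - [0, -0.14, -0.1]
    - [0, -0.14, -0.1]
    - [0, -0.14, -0.1]
  turn:
    - [0, 0, 0]
    - [0, 0, 0]
    - [0, 0, 0]
    - [0, 0, 0]
    - [0, 0, 0]
    - [0, 0, 0]
    - [0, 0, 0]
    - [0, 0, 0]
  gripper: [0, 0, 0, 0, 0, 0, 0, 0]

```text
t: 18.25
ee_pos: [0.5831, 0.1176, 0.4412]
eef_rot: [0.694, 0.134, -0.134, -0.694]
force: [0.4, 0.3, 0.1]
gripper_width: 0.0441
```

```bash
python3 - <<'E'
from h import *
st(); a=shot('wrist','w9');b=shot('scene','s9');t=shot('top','t9')
cv2.imwrite('pics/m9.png',np.hstack([cv2.resize(a['image'],(400,300)),cv2.resize(b['image'][90:240,250:450],(400,300))])[:,:,::-1])
h=cv2.cvtColor(a['image'],cv2.COLOR_RGB2HSV); m=cv2.inRange(h,(100,120,200),(115,255,255)); k,l,S,ce=cv2.connectedComponentsWithStats(m)
for i in range(1,k):
    if S[i,4]>300:
        p=np.argwhere(l==i)[:,::-1].astype(np.float32); rc=cv2.minAreaRect(p); B=np.array([onz(a,*q,.151+.0325+.014)[:2] for q in cv2.boxPoints(rc)]); print(S[i],rc,B.mean(0).round(4),np.linalg.norm(np.diff(B[:3],axis=0),axis=1).round(4))
E
```

```text
t 18.25 q [-0.28  0.6   0.01  1.62 -0.01  0.92  0.11] p [0.5831 0.1176 0.4412] jawang 21.87 tooly [-2.e-04 -1.e-04 -1.e+00] F [0.37 0.31 0.14] M [-0.029  0.05   0.016] w 0.0441
[ 241   48   21   78 1507] ((251.0, 86.5), (77.0, 20.0), 90.0) [0.5521 0.1916] [0.0129 0.0485]
```

View pics/m9.png

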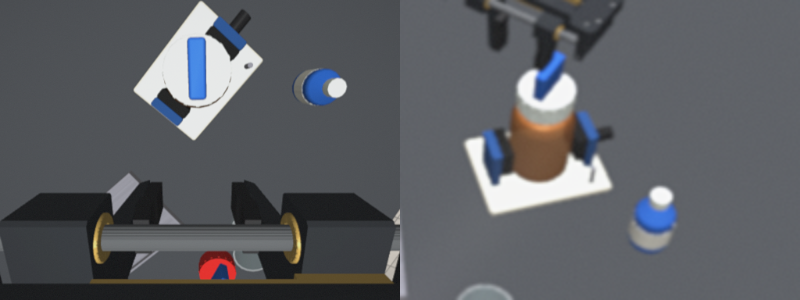

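The cap sits level and centred on the jar: the bar in the wrist view at (251,86) gives (0.552, 0.192). The gripper is clear. Handing in.

```bash
python3 -c "
from h import *
print(ticket.sign_off())"
```

```text
the job is handed in; nothing more can be done
None
```

The cap is screwed onto the jar as far as my readings show, and I handed the job in at about 18 s of the 72 s allowed. No verdict is reported.

**What I did:** I gripped the white cap by its bar, set it on the thread tops with about 5 N, and turned it backward (counter-clockwise) until the force vanished. I then lowered it 12 mm into the gaps and screwed it clockwise about 62°. I stopped when the torque rose to 0.31 N·m with no further descent, then eased off, released and backed away.

**Last checks:**
- **Height:** the tool height just before release puts the cap grip about 32 mm above the mouth; 32.5 mm is fully home. This comes from the arm's position only; I did not measure it again after letting go.
- **Position:** the wrist view after release puts the bar within about 2 mm of the jar axis. The cap looks level.
- **Robot clear:** the contact force reads about zero and the gripper stands clear.
- **Gentleness:** the push on the jar never read above about 7 N, roughly 0.7 mm on the spring foot. The torque readings stayed under the 0.4 N·m slip limit. I could not read the jar or foot joints directly.
- **Beaker, flask and pot:** I did not measure them again, but the arm never went near them.

**Disagreements:** the camera views differed by up to 2 mm on the jar centre. The bar measured slightly small, about 48.5 × 13 mm against 52 × 16. Neither affected the fit.

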